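Open the latched guard gate of the cake turntable

TASK

Lift the latch bar on the gate of the cake turntable's guard bay out of its catch by its upright thumb stem and swing the gate at least 60 degrees outward, feeling for how far the bar must come up so that it is never forced against the catch, neither against the lip nor into the stop above it. Leave the gate standing open with the bar dropped back level, and do not disturb the nozzle, jar and spatula beside the bay.

Things in the scene. Friction and masses are not known exactly. Their poses are not given: they have to be found in the camera images.
- bay: Fixed guard bay: 300 mm square steel base with wire sides 140 mm tall, shut at the front by a barred steel gate 228 mm wide, top edge 165 mm above the bench. Origin on the bench under the middle of the gate line; x points into the bay, y along the gate towards its hinge, z up.
- bay_hinge (a point): Point on the gate's upright hinge axis, 145 mm above the bench, at (0, 120 mm) in the bay's frame. The gate opens outward: its free end swings towards the bay's -x.
- gate (a joint): Gate angle in rad: 0 shut (hard stop), grows as the gate swings outward, 1.5 at its other stop. Stiff hinge (about 0.35 N m): the gate stays where it is left.
- bar: Dark steel latch bar, level on the gate's outer face. Origin at its pivot: 18 mm in front of the gate's mid plane, 60 mm from the hinge axis along the gate, 145 mm above the bench. x normal to the gate, y along it towards the hinge. It turns about x (0.4 rad at most) and falls back level by its weight (0.18 to 0.29 kg).
- knob (a point): Middle of the grip length of the thumb stem, a plain upright round stem 18 mm in diameter on the bar; its top is 20 mm above this point. The point is 130 mm from the pivot along the bar and 60 mm above it: 205 mm above the bench with the bar down, 40 mm above the gate's top edge, so fingers can straddle the stem across the gate.
- nose (a point): Middle of the bar's nose (a flat bar 10 mm tall, 8 mm thick), 192 mm from the pivot along the bar, past the gate's free edge, where it lies in the catch. The catch's lip stands in front of it (5 mm of play, lip 9 mm deep): the nose is out of the catch once the gate has opened 0.12 rad.
- post: Fixed upright steel post, 26 x 30 mm, 240 mm tall, beyond the gate's free edge; origin at its foot. It carries the catch: a lip below and, above it, a hood with a sprung rubber stop (8 N/mm), which form a slot 18 mm high that the 10 mm tall nose must pass through. More than 12 N between bar and catch strains the latch: a failure.
- post_top (a point): Top of the post. The catch on it is set by hand and its height is not measured: the lip's top is 5 to 45 mm above the underside of the resting nose, the rubber stop always 18 mm above the lip's top. Lifted too little, the nose is held by the lip; too far, it is forced into the stop, which is felt as a rising load on the stem.
- nozzle: a steel piping nozzle, cone 38 mm across and 55 mm tall, standing right of the catch post; origin at its underside; a bystander to be left alone.
- tub: a white jar with lid, 100 mm across, 110 mm tall, left of the bay; origin at its underside; a bystander to be left alone.
- spatula: a spatula lying on the bench left of the gate; origin at its underside; a bystander to be left alone.

How it is judged:
On the way, in this order (a step that is already met when the one before it is completed fails the run):
1. the bar is lifted at least 3 mm at the thumb stem while the gate is still shut (height (world z) of knob above 0.208 m and value of joint gate below 0.04 rad), for 0.1 s.
2. the gate is swung open past 1.0 rad (value of joint gate above 1 rad), for 0.2 s.
At the end, for the whole second after the job is handed in: the gate stands open at 1.0 rad or more (57 degrees), at rest, with the bar back down level (thumb stem within 2 mm of its rest height) (value of joint gate above 1 rad and velocity of joint gate between -0.05 and 0.05 rad/s and height (world z) of knob below 0.207 m); the robot touches nothing.
It fails at once if the bar is forced against its catch with more than 12 N (contact force between bar and post above 12 N).
It fails at once if the nozzle, jar or spatula is moved by more than 30 mm (distance of any of nozzle, tub, spatula from where it was at the start of the episode above 0.03 m).
It also fails if it takes over 64 s, if anything falls off the work surface, if the arm or the gripper's body presses on something with over 40 N, if the wrist force passes 120 N, or if a joint passes its speed limit or range.

ROBOT

A 6-joint arm with a two-finger parallel gripper is mounted at the origin on the work surface. World frame = base frame: x ahead of the robot, y to its left, z up, the work surface at z = 0. Lengths are in m, angles in rad, forces in N, time in s.
With the tool pointing down it reaches from about 0.25 to 0.725 m from the base axis. Payload 4 kg.
Tool frame: the origin (TCP) lies on the centre line of the jaws, within the pads' length; the fingertips stand 22 mm ahead of it and the grasp point (between the pads) lies 3 mm ahead of it; z points along the fingers, y is the line along which they close (so a half turn about z gives the same grasp; the last joint's range is limited). The gripper opens to 85 mm and grips with 20 to 120 N. Pads are 22 mm wide; open, the fingers measure 114 mm over their backs; the gripper's body (76 mm by 85 mm) begins 54 mm behind the grasp point. The pads swing forward as they close: fully open they stand 13 mm farther back than shut.
Start: joints at [1.198, 0.241, 0.005, 1.335, 0, 1.571], TCP at [0.182, 0.466, 0.227] pointing down, gripper open.
Joint ranges: [-2.72, 2.72], [-1.05, 1.87], [-1.09, 1.28], [-1.99, 2.15], [-1.42, 1.44], [-3.14, 3.14]. Speed limits (rad/s): [2.79, 2.79, 3.14, 3.14, 3.14, 3.14].

INTERFACE

Orientations are given as a unit quaternion [x, y, z, w].
In Python, from workcell import bot gives the robot as it stands.
- The arm moves only by the shell command python3 -m inch 'ROWS'. ROWS is JSON, one flat list of numbers, 7 for each row, row after row: the shift along the world's x, y, z in mm, then the turn, a rotation vector about the world's x, y, z in rad, then the opening in per cent of the stroke, from 0 (shut) to 100 (fully open). A call has 1 to 8 rows; each row is the pose to reach, as a shift and turn from the pose commanded when the call began; what a row does not reach only later rows make up. A row lasts 1/12 s, in which the tool goes at most 41.7 mm and 7.16 degrees, less where a joint would pass 70% of its speed; a pose out of reach is approached as far as the arm can. A call with a gripper value outside its range is refused whole. The fingers move at their own pace and stop on an object; the grip force is fixed at half the most. Time passes only in rows, so rows that repeat a pose let the fingers close. It gives the time, the measured TCP pose, the force, the opening and the grip force at its end, in the units of the state.
- bot.get_obs(): the state, without advancing time (a new reading comes with each control period).
- bot.camera(name): name is "scene" or "top" or "wrist"; returns the picture (400x640x3 uint8, blue, green, red); there is no depth.
- bot.camera_info(name): a dict with "intrinsics" (3x3 intrinsics, pixels), "distortion" ([k1, k2, p1, p2, k3] as OpenCV has them; the pictures are not rectified), "camera_from_world" (4x4, takes a point from world to camera coordinates); the wrist camera has in their place "hand_eye" (4x4, takes a point from camera to tool coordinates, whose origin is the TCP and whose axes are the flange's). Camera axes: x right, y down, z forward; pixel columns grow to the right and rows downward; lengths in m; the calibration is good to about 2 mm. A picture is of the moment at which its call begins: read the wrist's pose just before it. camera_info takes no time and is no camera call.
- bot.job_done(): hands the job in; it is judged then, once.
Trained networks look in the newest picture that a camera, given by its name, has taken for a name from the list of things; names that differ only in an ending like _2 or _b are one class to them, and where a whole thing is asked for, a point or a joint stands for the part that bears it (a point fixed in the world has none). Each returns a list of dicts, best first, with "confidence" (0 to 1); they miss things now and then, are a little off and sometimes report something else, mostly with a low value. They report only what shows in the picture. A call takes as long as a camera call.
- bot.silhouettes(camera, target): "mask" (400x640 bool, what is visible of it) and "uv" ([column, row] in pixels, amid what is visible of it).
- bot.spot_point(camera, target): "uv" ([column, row] in pixels: a listed point, or the origin of a listed thing).
The state is a dict: "clock": time; "joint_pos": joint angles; "joint_vel": joint speeds; "tau": joint torques, N m; "eef_pos": TCP position; "tool_rot": TCP orientation; "ft_force": force on the tool from outside, world axes, zero at the start; "ft_torque": the same for the moment, N m; "grip_width": finger opening in m; "grasp_force": force on a finger pad.
Only numpy, scipy, OpenCV 4.12 (cv2) and the standard library are available. Lean on these libraries where they do the work, as an engineer would, in place of code of your own. Each camera call takes 0.05 s, during which the arm holds its last target. There are 200 camera calls.

## Working session

There is one attempt and no reset: what is moved stays moved. The work goes in short steps, Python scripts to look and compute and a shell command to move; the robot and the scene stay as the last step left them, time stands still between calls to the robot, and variables do not carry over. Pictures are saved under pics/ and viewed, at most 10 in all, crops included, and the job is handed in when it is done.

```bash
mkdir -p pics; cat > h.py <<'E'
import numpy as np, cv2
from workcell import bot
def ray(cam,uv):
    i=bot.camera_info(cam);K=np.array(i["intrinsics"]);d=np.array(i["distortion"])
    p=cv2.undistortPoints(np.array([[uv]],float),K,d)[0,0]
    T=np.linalg.inv(np.array(i["camera_from_world"]))
    return T[:3,3],T[:3,:3]@np.array([p[0],p[1],1.])
def atz(cam,uv,z):
    o,r=ray(cam,uv);return o+r*(z-o[2])/r[2]
def tri(rs):
    A=0;b=0
    for o,r in rs:
        r=r/np.linalg.norm(r);P=np.eye(3)-np.outer(r,r);A=A+P;b=b+P@o
    return np.linalg.solve(A,b)
E
python3 - <<'E'
from h import *
np.set_printoptions(precision=4,suppress=True)
for c in("scene","top"):
    cv2.imwrite(f"pics/{c}0.png",bot.camera(c))
Z=dict(bay_hinge=.145,knob=.205,nose=.145,post_top=.24,post=0,bay=0,nozzle=0,tub=0,spatula=0,bar=.145)
for n,z in Z.items():
    rs=[]
    for c in("scene","top"):
        d=bot.spot_point(c,n)
        if d: print(n,c,np.round(d[0]["uv"],1),round(d[0]["confidence"],2),atz(c,d[0]["uv"],z)); rs.append(ray(c,d[0]["uv"]))
    if len(rs)==2: print("   tri",tri(rs))
print(bot.get_obs())
E
```

```text
bay_hinge scene [298.1 220.7] 0.61 [0.6606 0.0178 0.145 ]
bay_hinge top [330.6 177.6] 0.9 [0.6676 0.0286 0.145 ]
   tri [0.6664 0.0236 0.151 ]
knob scene [226.6 202.9] 0.74 [ 0.6651 -0.1596  0.205 ]
knob top [405.5 172.9] 0.62 [ 0.6656 -0.1678  0.205 ]
   tri [ 0.6648 -0.1637  0.2052]
nose scene [203.  219.2] 0.7 [ 0.6663 -0.2305  0.145 ]
nose top [428.3 181.7] 0.75 [ 0.6566 -0.2436  0.145 ]
   tri [ 0.6574 -0.2402  0.1366]
post_top scene [178.5 195.7] 0.77 [ 0.6822 -0.267   0.24  ]
post_top top [452.5 170.5] 0.9 [ 0.6631 -0.2821  0.24  ]
   tri [ 0.6656 -0.2813  0.2258]
post scene [202.9 257.5] 0.89 [ 0.6774 -0.2563  0.    ]
post top [426.2 187.9] 0.61 [ 0.6721 -0.2752  0.    ]
   tri [ 0.6718 -0.268  -0.0061]
bay scene [258.9 261. ] 0.73 [ 0.6831 -0.0954 -0.    ]
bay top [371.3 184.7] 0.96 [ 0.6819 -0.1028  0.    ]
   tri [ 0.6818 -0.0994 -0.0015]
nozzle scene [174.  273.7] 0.45 [ 0.7362 -0.3199  0.    ]
nozzle top [435.8 170.2] 0.39 [ 0.7296 -0.3087  0.    ]
   tri [ 0.7326 -0.3162 -0.0054]
tub scene [344.  284.3] 0.6 [0.7518 0.1445 0.    ]
tub top [296.1 158.2] 0.55 [0.7677 0.1335 0.    ]
   tri [0.763  0.138  0.0158]
spatula scene [344.  219.7] 0.75 [0.5082 0.1482 0.    ]
spatula top [294.4 235.1] 0.61 [0.5233 0.1358 0.    ]
   tri [0.5218 0.1411 0.0135]
bar top [291.  235.3] 0.59 [0.5065 0.1364 0.145 ]
{'clock': 1.1, 'joint_pos': array([ 1.198 ,  0.2406,  0.005 ,  1.3352, -0.    ,  1.5708]), 'joint_vel': array([-0.0003,  0.002 , -0.0023, -0.0009,  0.001 ,  0.0003]), 'tau': array([  0.0001, -37.2219,  25.2697,   0.0013,   0.0002,   0.    ]), 'eef_pos': array([0.1821, 0.4657, 0.2265]), 'tool_rot': array([0.1853, 0.9827, 0.    , 0.    ]), 'ft_force': array([-0.4653, -0.3665, -0.1529]), 'ft_torque': array([ 0.0283, -0.0655,  0.0168]), 'grasp_force': 0.0, 'grip_width': 0.08555415274956914}
```

View pics/scene0.png

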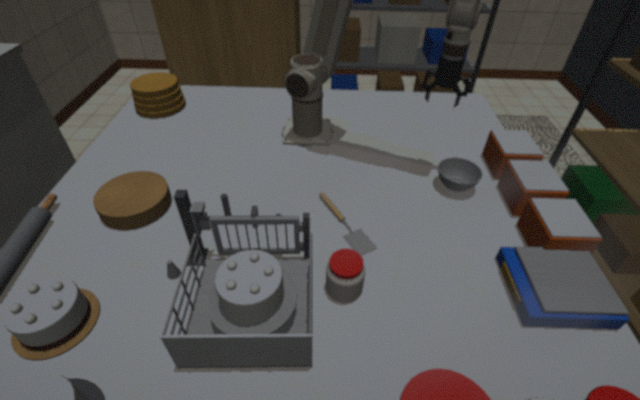

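View pics/top0.png

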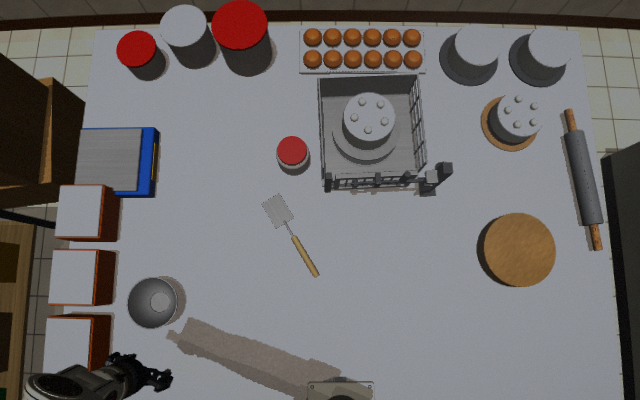

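The scene camera looks back at the robot. It shows the gate across the bay's front at about (215-300, 220), the post at (190, 215), the nozzle at (174, 270), the jar at (345, 268) and the spatula at (355, 230). The top view shows the gate line along row 180, the post at (435, 178), and the space in front of the gate clear. Next I fit the bay's pose.

```bash
cat >> h.py <<'E'
M=dict(bay_hinge=(0,.12,.145),knob=(-.018,-.07,.205),nose=(-.018,-.132,.145),bay=(0,0,0))
E
python3 - <<'E'
from h import *
from scipy.optimize import least_squares
U=dict(bay_hinge=[(298.1,220.7),(330.6,177.6)],knob=[(226.6,202.9),(405.5,172.9)],nose=[(203,219.2),(428.3,181.7)],bay=[(258.9,261),(371.3,184.7)])
def f(p):
    c,s=np.cos(p[2]),np.sin(p[2]);R=np.array([[c,-s,0],[s,c,0],[0,0,1]]);o=[]
    for n,uv in U.items():
        P=R@np.array(M[n])+[p[0],p[1],0]
        for cam,u in zip(("scene","top"),uv):
            i=bot.camera_info(cam);T=np.array(i["camera_from_world"])
            q=cv2.projectPoints(P[None],cv2.Rodrigues(T[:3,:3])[0],T[:3,3],np.array(i["intrinsics"]),np.array(i["distortion"]))[0][0,0]
            o+=list(q-u)
    return np.array(o)
r=least_squares(f,[.68,-.1,.05],loss="soft_l1");p=r.x
print(p);print(f(p).reshape(-1,4).round(1))
c,s=np.cos(p[2]),np.sin(p[2])
for n in M: print(n,p[0]+c*M[n][0]-s*M[n][1],p[1]+s*M[n][0]+c*M[n][1])
print({k:v for k,v in bot.camera_info("wrist").items()})
E
python3 -m inch '[0,0,40,0,0,0,100, 40,-20,60,0,0,-0.12,100, 80,-50,60,0,0,-0.24,100, 120,-80,60,0,0,-0.36,100, 155,-110,60,0,0,-0.48,100, 185,-145,60,0,0,-0.6,100, 215,-180,60,0,0,-0.7,100, 240,-215,60,0,0,-0.8,100]'
```

```text
[ 0.6765746  -0.09739324  0.06681595]
[[ 1.5  2.2  2.2 -0.3]
 [-3.3 -0.6  0.3  0.8]
 [-0.   0.3 -4.9 -3.8]
 [-0.3 -1.9 -1.7  1.7]]
bay_hinge 0.6685626540832765 0.022338995385341037
knob 0.6632884053423136 -0.1684388395437158
nose 0.6674279126345463 -0.23030049551393333
bay 0.6765746036811463 -0.09739324197637034
{'intrinsics': array([[308.94909315,   0.        , 319.48395332],
       [  0.        , 308.94909315, 199.13351603],
       [  0.        ,   0.        ,   1.        ]]), 'distortion': array([-0.02333346,  0.        ,  0.        ,  0.        ,  0.        ]), 'hand_eye': array([[-1.17760189e-03, -9.54712540e-01, -2.97527443e-01,
         7.60073919e-02],
       [ 9.99999272e-01, -1.04547825e-03, -6.03204317e-04,
        -1.42746766e-03],
       [ 2.64828256e-04, -2.97527937e-01,  9.54713076e-01,
        -1.48073188e-01],
       [ 0.00000000e+00,  0.00000000e+00,  0.00000000e+00,
         1.00000000e+00]])}
clock: 1.77
eef_pos: [0.4001, 0.2785, 0.2865]
tool_rot: [0.555, 0.832, 0.0, 0.0]
ft_force: [1.0, 0.5, 0.1]
grip_width: 0.0854
grasp_force: 0.0
```

```bash
python3 -m inch '[20,-35,0,0,0,-0.06,100, 40,-70,0,0,0,-0.12,100, 60,-105,0,0,0,-0.18,100, 80,-140,0,0,0,-0.24,100, 100,-175,0,0,0,-0.30,100, 120,-210,0,0,0,-0.33,100, 140,-245,0,0,0,-0.33,100, 160,-280,0,0,0,-0.33,100]'
python3 -m inch '[12,-30,0,0,0,0,100, 24,-60,0,0,0,0,100, 36,-85,0,0,0,0,100, 45,-100,0,0,0,0,100, 45,-100,0,0,0,0,100, 45,-100,0,0,0,0,100]'
cat >> h.py <<'E'
from scipy.spatial.transform import Rotation as Ro
def wray(uv,ob):
    i=bot.camera_info("wrist");H=np.array(i["hand_eye"])
    p=cv2.undistortPoints(np.array([[uv]],float),np.array(i["intrinsics"]),np.array(i["distortion"]))[0,0]
    R=Ro.from_quat(ob["tool_rot"]).as_matrix()
    return ob["eef_pos"]+R@H[:3,3],R@H[:3,:3]@np.array([p[0],p[1],1.])
E
python3 - <<'E'
from h import *
ob=bot.get_obs();im=bot.camera("wrist");cv2.imwrite("pics/w1.png",im)
print(ob["eef_pos"],ob["tool_rot"],ob["joint_pos"])
for n,z in dict(knob=.205,nose=.145,bay_hinge=.145,post_top=.24).items():
    for d in bot.spot_point("wrist",n)[:1]:
        o,r=wray(d["uv"],ob);print(n,d["uv"],d["confidence"],o+r*(z-o[2])/r[2])
E
```

```text
clock: 2.43
eef_pos: [0.5594, -0.002, 0.2866]
tool_rot: [0.683, 0.731, 0.0, 0.0]
ft_force: [0.8, 0.7, -0.4]
grip_width: 0.0856
grasp_force: 0.0
clock: 2.93
eef_pos: [0.6038, -0.101, 0.2857]
tool_rot: [0.683, 0.73, -0.0, -0.001]
ft_force: [-0.7, 0.3, 0.6]
grip_width: 0.0852
grasp_force: 0.0
[ 0.60380363 -0.10098176  0.28569635] [ 6.83384911e-01  7.30057983e-01 -2.05458952e-04 -6.02996148e-04] [-1.65872889e-01  4.65572941e-01  4.80651611e-01  1.58710686e+00
  3.25229328e-04  1.33890554e+00]
knob [380.3, 281.4] 0.88 [ 0.65893962 -0.1671726   0.205     ]
nose [363.6, 302.1] 0.64 [ 0.659811   -0.23102064  0.145     ]
bay_hinge [405.7, 49.1] 0.76 [0.66883871 0.02273903 0.145     ]
```

View pics/w1.png

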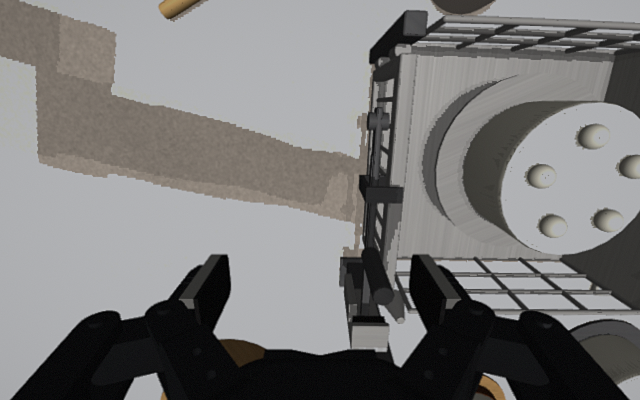

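The wrist view shows the stem at (380, 281) between the fingertips at (215, 275) and (430, 275), with the catch post at (365, 330) below it. The knob estimate of (0.661, -0.168) agrees with the fit.

```bash
python3 -m inch '[20,-25,0,0,0,0,100, 40,-50,0,0,0,0,100, 57,-67,0,0,0,0,100, 57,-67,-25,0,0,0,100, 57,-67,-50,0,0,0,100, 57,-67,-77,0,0,0,100, 57,-67,-77,0,0,0,45, 57,-67,-77,0,0,0,45]'
python3 -m inch '[0,0,0,0,0,0,45, 0,0,0,0,0,0,45, 0,0,0,0,0,0,45]'
python3 - <<'E'
from h import *
ob=bot.get_obs();im=bot.camera("wrist");cv2.imwrite("pics/w2.png",im)
print(ob["eef_pos"],ob["ft_force"])
for n,z in dict(knob=.205,nose=.145,bay_hinge=.145).items():
    for d in bot.spot_point("wrist",n)[:1]:
        o,r=wray(d["uv"],ob);print(n,d["uv"],d["confidence"],o+r*(z-o[2])/r[2])
E
```

```text
clock: 3.85
eef_pos: [0.6594, -0.1659, 0.2081]
tool_rot: [0.682, 0.731, -0.001, -0.002]
ft_force: [-0.5, 0.1, 0.9]
grip_width: 0.0638
grasp_force: 0.0
clock: 4.1
eef_pos: [0.662, -0.1671, 0.2124]
tool_rot: [0.683, 0.731, 0.001, 0.002]
ft_force: [0.4, -0.8, 0.4]
grip_width: 0.0383
grasp_force: 0.0
[ 0.66202147 -0.16705445  0.21242982] [ 0.40201408 -0.76001377  0.4267854 ]
knob [312.4, 246.3] 0.93 [ 0.65745941 -0.16854317  0.205     ]
nose [310.2, 282.9] 0.66 [ 0.65840617 -0.23024104  0.145     ]
```

View pics/w2.png

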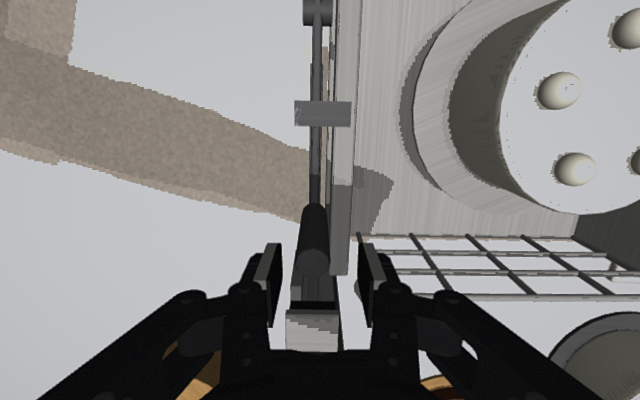

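The stem is at (314, 250) and the pads' midpoint is at about column 320, so I shift -4 mm in x and close.

```bash
python3 -m inch '[-4,-1,0,0,0,0,45, -4,-1,0,0,0,0,45, -4,-1,0,0,0,0,32, -4,-1,0,0,0,0,32, -4,-1,0,0,0,0,32]'
python3 -m inch '[0,0,0,0,0,0,25, 0,0,0,0,0,0,20, 0,0,0,0,0,0,10, 0,0,0,0,0,0,0, 0,0,0,0,0,0,0, 0,0,0,0,0,0,0]'
python3 -m inch '[0,0,0,0,0,0,0, 0,0,0,0,0,0,0]'
python3 - <<'E'
from h import *
ob=bot.get_obs();print(ob)
d=bot.spot_point("wrist","knob")
# lift plan per nose lift, bay-frame yaw .067: knob motion and turn
for n in (1,5,9,13,20,30,40,53):
    a=np.arcsin(n/192);y=130*(1-np.cos(a))+60*np.sin(a);z=130*np.sin(a)+60*(np.cos(a)-1)
    print(n,"phi",a.round(4),"dy",y.round(2),"dz",z.round(2))
E
```

```text
clock: 4.72
eef_pos: [0.6567, -0.1681, 0.2094]
tool_rot: [0.683, 0.731, -0.0, -0.0]
ft_force: [-0.1, -0.6, 0.0]
grip_width: 0.0271
grasp_force: 0.0
clock: 5.22
eef_pos: [0.657, -0.168, 0.2098]
tool_rot: [0.683, 0.731, 0.0, 0.0]
ft_force: [1.8, 0.2, 1.4]
grip_width: 0.0145
grasp_force: 58.5
clock: 5.38
eef_pos: [0.657, -0.168, 0.2098]
tool_rot: [0.683, 0.731, 0.0, 0.0]
ft_force: [1.2, 0.8, 1.7]
grip_width: 0.0148
grasp_force: 58.6
{'clock': 5.3833, 'joint_pos': array([-2.50407260e-01,  6.20941625e-01,  5.43178171e-01,  1.49224929e+00,
        1.60507157e-04,  1.25230350e+00]), 'joint_vel': array([ 0.00145584, -0.00010254, -0.00222425,  0.00022642,  0.00231952,
        0.00071266]), 'tau': array([-4.56150742e-01, -5.36162424e+01,  2.46594501e+01,  3.50893233e-01,
       -2.08206768e-01, -2.01913796e-02]), 'eef_pos': array([ 0.65702378, -0.16799969,  0.20978618]), 'tool_rot': array([6.82629771e-01, 7.30764282e-01, 2.58552415e-04, 3.05107009e-04]), 'ft_force': array([1.16635577, 0.83845561, 1.71459273]), 'ft_torque': array([ 0.08905723, -0.21083452,  0.00506298]), 'grasp_force': 58.566922545433044, 'grip_width': 0.014801353183746452}
1 phi 0.0052 dy 0.31 dz 0.68
5 phi 0.026 dy 1.61 dz 3.37
9 phi 0.0469 dy 2.96 dz 6.03
13 phi 0.0678 dy 4.36 dz 8.66
20 phi 0.1044 dy 6.96 dz 13.22
30 phi 0.1569 dy 10.97 dz 19.58
40 phi 0.2099 dy 15.35 dz 25.77
53 phi 0.2797 dy 21.61 dz 33.55
```

Gripped. I'll lift to about 11 mm at the nose, which is below the earliest possible stop contact, moving rigidly along the bar's arc.

```bash
python3 -m inch '[0,0.5,1,-0.008,-0.0005,0,0, 0,1,2,-0.016,-0.001,0,0, 0,1.5,3,-0.024,-0.0015,0,0, -0.1,2,4,-0.032,-0.002,0,0]'
python3 -m inch '[-0.1,0.5,0.9,-0.007,-0.0005,0,0, -0.1,1,1.8,-0.014,-0.001,0,0, -0.2,1.9,3.4,-0.0255,-0.0017,0,0, -0.2,1.9,3.4,-0.0255,-0.0017,0,0]'
python3 -m inch '[0,0,0,0,0,0,0, 0,0,0,0,0,0,0]'
python3 - <<'E'
from h import *
cv2.imwrite("pics/s2.png",cv2.resize(bot.camera("scene")[150:290,140:340],None,fx=3,fy=3))
for i in range(4):
    bot.camera("wrist");o=bot.get_obs();print(o["clock"],o["eef_pos"].round(4),o["ft_force"].round(2),o["ft_torque"].round(2))
for d in bot.spot_point("wrist","knob")[:1]: print(d)
E
```

```text
clock: 5.77
eef_pos: [0.6566, -0.1663, 0.2131]
tool_rot: [0.683, 0.731, -0.012, 0.012]
ft_force: [2.1, -1.1, -0.9]
grip_width: 0.0147
grasp_force: 58.6
clock: 6.1
eef_pos: [0.6563, -0.1639, 0.2174]
tool_rot: [0.682, 0.731, -0.02, 0.021]
ft_force: [1.6, -2.6, -1.0]
grip_width: 0.0147
grasp_force: 58.7
clock: 6.27
eef_pos: [0.6563, -0.1642, 0.217]
tool_rot: [0.682, 0.73, -0.02, 0.021]
ft_force: [1.1, -1.4, -1.1]
grip_width: 0.0149
grasp_force: 58.7
6.3667 [ 0.6563 -0.1643  0.2168] [ 1.13 -2.18 -0.71] [-0.35 -0.23  0.03]
6.4167 [ 0.6564 -0.1643  0.2168] [ 0.93 -1.87 -0.75] [-0.33 -0.26  0.02]
6.4667 [ 0.6564 -0.1643  0.2168] [ 0.77 -2.43 -1.42] [-0.32 -0.22 -0.04]
6.5167 [ 0.6563 -0.1643  0.2168] [ 1.5  -1.69 -0.42] [-0.29 -0.28  0.01]
{'uv': [320.8, 246.9], 'confidence': 0.73}
```

View pics/s2.png

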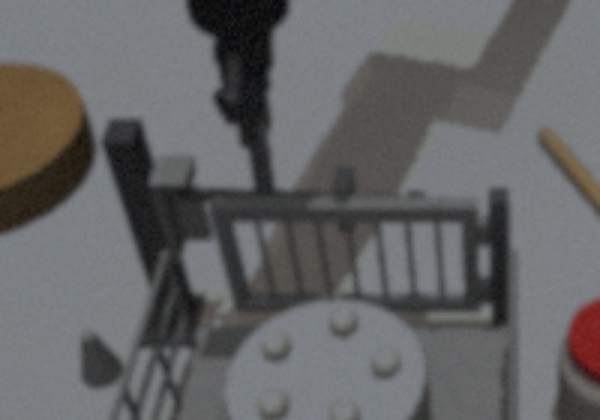

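The view shows the gate shut and the gripper on the stem, with the catch hood on the post at (175, 170) in the crop. The load is about -1 N in z. I'll now feel upward in 0.5 mm steps, stopping when the load rises.

```bash
cat > g.py <<'E'
import sys
from workcell import bot
o=bot.get_obs();f=o["ft_force"];print("%.2f z%.4f F %.1f %.1f %.1f T %.2f"%(o["clock"],o["eef_pos"][2],*f,o["ft_torque"][0]))
sys.exit(f[2]<float(sys.argv[1]))
E
R='python3 -m inch'
set -e
python3 -m inch '[0,0.3,0.5,-0.004,-0.0003,0,0, 0,0.3,0.5,-0.004,-0.0003,0,0]' >/dev/null; python3 g.py -4
python3 -m inch '[0,0.3,0.5,-0.004,-0.0003,0,0, 0,0.3,0.5,-0.004,-0.0003,0,0]' >/dev/null; python3 g.py -4
python3 -m inch '[0,0.3,0.5,-0.004,-0.0003,0,0, 0,0.3,0.5,-0.004,-0.0003,0,0]' >/dev/null; python3 g.py -4
python3 -m inch '[-0.1,0.3,0.5,-0.004,-0.0003,0,0, -0.1,0.3,0.5,-0.004,-0.0003,0,0]' >/dev/null; python3 g.py -4
python3 -m inch '[0,0.3,0.5,-0.004,-0.0003,0,0, 0,0.3,0.5,-0.004,-0.0003,0,0]' >/dev/null; python3 g.py -4
python3 -m inch '[0,0.3,0.5,-0.004,-0.0003,0,0, 0,0.3,0.5,-0.004,-0.0003,0,0]' >/dev/null; python3 g.py -4
python3 -m inch '[0,0.3,0.5,-0.004,-0.0003,0,0, 0,0.3,0.5,-0.004,-0.0003,0,0]' >/dev/null; python3 g.py -4
python3 -m inch '[-0.1,0.3,0.5,-0.004,-0.0003,0,0, -0.1,0.3,0.5,-0.004,-0.0003,0,0]' >/dev/null; python3 g.py -4
```

```text
6.73 z0.2174 F 1.2 -2.7 -0.0 T -0.43False
```

```bash
sed -i 's/sys.exit(\(.*\))$/sys.exit(int(\1))/' g.py
set -e
python3 -m inch '[0,0.3,0.5,-0.004,-0.0003,0,0, 0,0.3,0.5,-0.004,-0.0003,0,0]' >/dev/null; python3 g.py -4
python3 -m inch '[0,0.3,0.5,-0.004,-0.0003,0,0, 0,0.3,0.5,-0.004,-0.0003,0,0]' >/dev/null; python3 g.py -4
python3 -m inch '[-0.1,0.3,0.5,-0.004,-0.0003,0,0, -0.1,0.3,0.5,-0.004,-0.0003,0,0]' >/dev/null; python3 g.py -4
python3 -m inch '[0,0.3,0.5,-0.004,-0.0003,0,0, 0,0.3,0.5,-0.004,-0.0003,0,0]' >/dev/null; python3 g.py -4
python3 -m inch '[0,0.3,0.5,-0.004,-0.0003,0,0, 0,0.3,0.5,-0.004,-0.0003,0,0]' >/dev/null; python3 g.py -4
python3 -m inch '[0,0.3,0.5,-0.004,-0.0003,0,0, 0,0.3,0.5,-0.004,-0.0003,0,0]' >/dev/null; python3 g.py -4
python3 -m inch '[-0.1,0.3,0.5,-0.004,-0.0003,0,0, -0.1,0.3,0.5,-0.004,-0.0003,0,0]' >/dev/null; python3 g.py -4
```

```text
6.90 z0.2180 F 0.6 -2.1 -0.6 T -0.40
7.07 z0.2186 F 0.4 -2.3 -1.0 T -0.51
7.23 z0.2191 F 0.4 -2.1 0.3 T -0.50
7.40 z0.2196 F 0.4 -2.5 -1.4 T -0.58
7.57 z0.2201 F -0.3 -3.9 -1.0 T -0.51
7.73 z0.2205 F 0.2 -3.1 0.3 T -0.62
7.90 z0.2211 F 0.6 -2.8 -0.8 T -0.52
```

```bash
set -e
python3 -m inch '[0,0.25,0.5,-0.004,-0.0003,0,0, 0,0.25,0.5,-0.004,-0.0003,0,0]' >/dev/null; python3 g.py -4
python3 -m inch '[0,0.25,0.5,-0.004,-0.0003,0,0, 0,0.25,0.5,-0.004,-0.0003,0,0]' >/dev/null; python3 g.py -4
python3 -m inch '[0,0.25,0.5,-0.004,-0.0003,0,0, 0,0.25,0.5,-0.004,-0.0003,0,0]' >/dev/null; python3 g.py -4
python3 -m inch '[-0.1,0.25,0.5,-0.004,-0.0003,0,0, -0.1,0.25,0.5,-0.004,-0.0003,0,0]' >/dev/null; python3 g.py -4
python3 -m inch '[0,0.3,0.5,-0.004,-0.0003,0,0, 0,0.3,0.5,-0.004,-0.0003,0,0]' >/dev/null; python3 g.py -4
python3 -m inch '[0,0.3,0.5,-0.004,-0.0003,0,0, 0,0.3,0.5,-0.004,-0.0003,0,0]' >/dev/null; python3 g.py -4
python3 -m inch '[0,0.3,0.5,-0.004,-0.0003,0,0, 0,0.3,0.5,-0.004,-0.0003,0,0]' >/dev/null; python3 g.py -4
python3 -m inch '[-0.1,0.3,0.5,-0.004,-0.0003,0,0, -0.1,0.3,0.5,-0.004,-0.0003,0,0]' >/dev/null; python3 g.py -4
python3 -m inch '[0,0.3,0.5,-0.004,-0.0003,0,0, 0,0.3,0.5,-0.004,-0.0003,0,0]' >/dev/null; python3 g.py -4
python3 -m inch '[0,0.3,0.5,-0.004,-0.0003,0,0, 0,0.3,0.5,-0.004,-0.0003,0,0]' >/dev/null; python3 g.py -4
python3 -m inch '[0,0.3,0.5,-0.004,-0.0003,0,0, 0,0.3,0.5,-0.004,-0.0003,0,0]' >/dev/null; python3 g.py -4
python3 -m inch '[-0.1,0.3,0.5,-0.004,-0.0003,0,0, -0.1,0.3,0.5,-0.004,-0.0003,0,0]' >/dev/null; python3 g.py -4
```

```text
8.07 z0.2216 F 1.2 -3.7 -0.7 T -0.59
8.23 z0.2220 F 0.3 -3.1 0.4 T -0.54
8.40 z0.2225 F 0.1 -2.0 -0.4 T -0.51
8.57 z0.2227 F 0.9 -4.5 -2.1 T -0.58
8.73 z0.2229 F 2.4 -4.7 -4.1 T -0.76
```

```bash
for i in 1 2 3; do python3 -m inch '[0,0,0,0,0,0,0]' >/dev/null; python3 g.py -9; done
python3 -c "
from h import *
print(bot.get_obs()['eef_pos'],bot.get_obs()['tool_rot'])"
```

```text
8.82 z0.2229 F 2.0 -4.3 -4.1 T -0.72
8.90 z0.2229 F 2.6 -3.3 -4.0 T -0.70
8.98 z0.2230 F 2.4 -4.8 -4.1 T -0.71
[ 0.65621058 -0.16062924  0.22299516] [ 0.68171357  0.72955757 -0.03751552  0.04006185]
```

Contact is steady: z has stalled at 0.2229 under -4 N, about 19.5 mm of lift at the nose. I'll back off to mid-slot (-3.5 mm commanded), then start opening under a guard.

```bash
cat > g2.py <<'E'
import sys
from workcell import bot
o=bot.get_obs();f=o["ft_force"];print("%.2f"%o["clock"],o["eef_pos"].round(4),"F",f.round(1),"T",o["ft_torque"].round(2))
sys.exit(int(f[0]>float(sys.argv[1]) or f[2]<-5 or f[2]>5))
E
set -e
python3 -m inch '[0.1,-1,-1.8,0.014,0.001,0,0, 0.1,-1.9,-3.5,0.028,0.002,0,0, 0.1,-1.9,-3.5,0.028,0.002,0,0, 0.1,-1.9,-3.5,0.028,0.002,0,0]' >/dev/null; python3 g2.py 5
python3 -m inch '[-2.3,0.2,0,0,0,-0.0125,0, -2.3,0.2,0,0,0,-0.0125,0]' >/dev/null; python3 g2.py 6
python3 -m inch '[-2.3,0.2,0,0,0,-0.0125,0, -2.3,0.2,0,0,0,-0.0125,0]' >/dev/null; python3 g2.py 6
python3 -m inch '[-2.3,0.2,0,0,0,-0.0125,0, -2.3,0.2,0,0,0,-0.0125,0]' >/dev/null; python3 g2.py 6
python3 -m inch '[-2.3,0.3,0,0,0,-0.0125,0, -2.3,0.3,0,0,0,-0.0125,0]' >/dev/null; python3 g2.py 6
```

```text
9.32 [ 0.6562 -0.1624  0.22  ] F [ 0.  -3.  -0.5] T [-0.43 -0.09 -0.12]
9.48 [ 0.6539 -0.162   0.2203] F [ 0.7 -2.6  0.2] T [-0.48 -0.2  -0.08]
9.65 [ 0.6515 -0.1619  0.2203] F [ 0.5 -2.7  0.3] T [-0.61 -0.18  0.03]
9.82 [ 0.649  -0.1617  0.2202] F [ 1.4 -2.5 -0.5] T [-0.62 -0.16 -0.02]
9.98 [ 0.6467 -0.1615  0.2201] F [-0.1 -3.2 -0.8] T [-0.72 -0.19 -0.07]
```

The nose is over the lip with no load, so I continue along the arc.

```bash
set -e
python3 -m inch '[-4.6,0.6,0,0,0,-0.025,0, -9.2,1.3,0,0,0,-0.05,0]' >/dev/null; python3 g2.py 6
python3 -m inch '[-4.6,0.8,0,0,0,-0.025,0, -9.1,1.7,0,0,0,-0.05,0]' >/dev/null; python3 g2.py 6
python3 -m inch '[-4.5,1.1,0,0,0,-0.025,0, -9.0,2.2,0,0,0,-0.05,0]' >/dev/null; python3 g2.py 6
python3 -m inch '[-4.5,1.3,0,0,0,-0.025,0, -8.9,2.6,0,0,0,-0.05,0]' >/dev/null; python3 g2.py 6
python3 - <<'E'
import numpy as np
r=np.array([-.0123,-.1848])*1000
P=lambda t:np.array([[np.cos(t),np.sin(t)],[-np.sin(t),np.cos(t)]])@r
for a in np.arange(.25,1.3,.07): print(round(a-.25,2),(P(a)-P(.25)).round(1))
E
```

```text
10.15 [ 0.6377 -0.1604  0.22  ] F [ 1.2 -3.7 -0.1] T [-0.75 -0.36 -0.04]
10.32 [ 0.6282 -0.1585  0.22  ] F [ 2.  -4.5  0.8] T [-0.81 -0.36 -0.01]
10.48 [ 0.6191 -0.1563  0.2201] F [ 0.1 -3.8 -0.7] T [-0.74 -0.35 -0.01]
10.65 [ 0.6101 -0.1537  0.2201] F [ 1.4 -4.1 -0.6] T [-0.77 -0.31 -0.  ]
0.0 [0. 0.]
0.07 [-12.2   4.5]
0.14 [-24.    9.8]
0.21 [-35.4  15.9]
0.28 [-46.4  22.8]
0.35 [-56.9  30.4]
0.42 [-66.8  38.8]
0.49 [-76.1  47.8]
0.56 [-84.7  57.5]
0.63 [-92.6  67.7]
0.7 [-99.8  78.5]
0.77 [-106.3   89.8]
0.84 [-111.9  101.5]
0.91 [-116.7  113.5]
0.98 [-120.6  125.8]
```

```bash
set -e
python3 -m inch '[-12.2,4.5,0,0,0,-0.07,0, -24,9.8,0,0,0,-0.14,0, -35.4,15.9,0,0,0,-0.21,0]' >/dev/null; python3 g2.py 12
python3 -m inch '[-11,6.9,0,0,0,-0.07,0, -21.5,14.5,0,0,0,-0.14,0, -31.4,22.9,0,0,0,-0.21,0]' >/dev/null; python3 g2.py 12
python3 -m inch '[0,0,0,0,0,0,0]' >/dev/null; python3 g2.py 12
```

```text
10.90 [ 0.5741 -0.1379  0.2199] F [ 0.3 -3.5 -0.4] T [-0.78 -0.2  -0.06]
11.15 [ 0.5422 -0.1147  0.2198] F [ 0.7 -4.  -1.2] T [-0.69 -0.12 -0.05]
11.23 [ 0.5406 -0.1132  0.2198] F [-4.2 -1.8  0.4] T [-0.44  0.7  -0.2 ]
```

```bash
set -e
python3 -m inch '[-9.3,9,0,0,0,-0.07,0, -17.9,18.7,0,0,0,-0.14,0, -25.8,28.9,0,0,0,-0.21,0, -33,39.7,0,0,0,-0.28,0]' >/dev/null; python3 g2.py 15
python3 -m inch '[-6.5,11.3,0,0,0,-0.07,0, -12.1,23,0,0,0,-0.14,0, -16.9,35,0,0,0,-0.21,0, -20.8,47.3,0,0,0,-0.28,0]' >/dev/null; python3 g2.py 15
python3 -m inch '[0,0,0,0,0,0,0, 0,0,0,0,0,0,0]' >/dev/null; python3 g2.py 15
python3 - <<'E'
from h import *
o=bot.get_obs();R=Ro.from_quat(o["tool_rot"]).as_matrix();print(R, o["joint_pos"])
E
```

```text
11.57 [ 0.5093 -0.0756  0.2198] F [-2.2 -3.7  1.4] T [-0.85  0.34 -0.01]
11.90 [ 0.4878 -0.0278  0.2196] F [-3.3 -2.6  0.9] T [-0.72  0.64  0.03]
12.07 [ 0.4873 -0.0264  0.2194] F [-6.3 -1.1  1.8] T [-0.04  1.12 -0.16]
[[ 0.91309078  0.39967362 -0.08078506]
 [ 0.39853261 -0.91664717 -0.03049138]
 [-0.08623799 -0.00435409 -0.99626505]] [-0.03323882  0.28517172  0.04211943  1.40759987 -0.03316532  2.69832589]
```

The gate is at about 1.2 rad. I'll lower the bar back along its arc.

```bash

python3 -m inch '[-1,-0.5,-2,0.007,-0.016,0,0, -2,-0.9,-4,0.014,-0.031,0,0, -3,-1.3,-6,0.021,-0.047,0,0, -4,-1.8,-8,0.028,-0.062,0,0, -5,-2.2,-9.5,0.034,-0.078,0,0, -5,-2.2,-9.5,0.034,-0.078,0,0]' >/dev/null; python3 g2.py 15
python3 -m inch '[0,0,0,0,0,0,0, 0,0,0,0,0,0,0]' >/dev/null; python3 g2.py 15
```

```text
12.57 [ 0.483  -0.0294  0.2099] F [-5.6  0.   0.3] T [ 0.    1.14 -0.03]
12.73 [ 0.483  -0.0296  0.2098] F [-7.1  0.4  1.3] T [-0.07  1.46  0.03]
```

Back at rest height. I open the jaws, check, then retreat upward.

```bash

python3 -m inch '[0,0,0,0,0,0,15, 0,0,0,0,0,0,25, 0,0,0,0,0,0,40, 0,0,0,0,0,0,60, 0,0,0,0,0,0,60, 0,0,0,0,0,0,60, 0,0,0,0,0,0,60]'
python3 g2.py 15
python3 - <<'E'
from h import *
cv2.imwrite("pics/w3.png",bot.camera("wrist"))
E
```

```text
clock: 13.32
eef_pos: [0.4856, -0.03, 0.2105]
tool_rot: [0.979, 0.203, 0.002, -0.0]
ft_force: [-0.3, 0.5, 0.2]
grip_width: 0.0514
grasp_force: 0.0
13.32 [ 0.4856 -0.03    0.2105] F [-0.3  0.5  0.2] T [ 0.    0.05 -0.01]
```

View pics/w3.png

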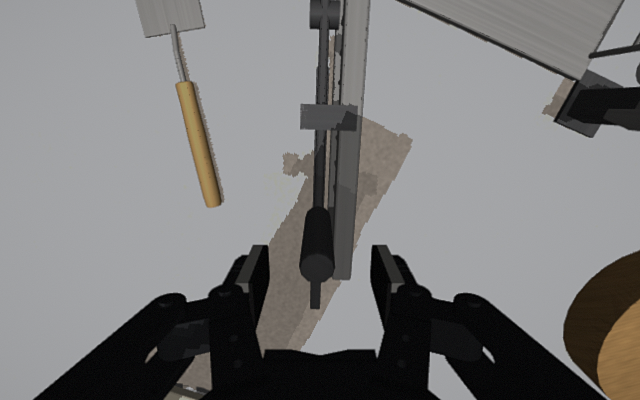

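The stem is free at (317, 265), midway between the pads at (255, 270) and (385, 270), and the gate stands open with the spatula clear at upper left. I retreat straight up and back.

```bash

python3 -m inch '[0,0,20,0,0,0,60, 0,0,45,0,0,0,60, 0,0,75,0,0,0,60, 0,0,105,0,0,0,60, -20,-10,125,0,0,0,60, -40,-20,130,0,0,0,60, -60,-30,130,0,0,0,60, -60,-30,130,0,0,0,60]'
python3 -m inch '[0,0,0,0,0,0,60, 0,0,0,0,0,0,60, 0,0,0,0,0,0,60]'
python3 - <<'E'
from h import *
np.set_printoptions(precision=4,suppress=True)
cv2.imwrite("pics/top9.png",bot.camera("top")); bot.camera("scene")
rs=[]
for c in("scene","top"):
    d=bot.spot_point(c,"knob")
    if d: print(c,d[0]["uv"],d[0]["confidence"],atz(c,d[0]["uv"],.205)); rs.append(ray(c,d[0]["uv"]))
if len(rs)==2:
    k=tri(rs);print(k,"gate",np.arctan2(.0223-k[1],.6686-k[0]))
E
```

```text
clock: 14.03
eef_pos: [0.4229, -0.0611, 0.342]
tool_rot: [0.979, 0.202, 0.002, 0.0]
ft_force: [-0.1, 0.4, -0.1]
grip_width: 0.0514
grasp_force: 0.0
clock: 14.28
eef_pos: [0.4258, -0.0598, 0.3401]
tool_rot: [0.979, 0.203, 0.002, -0.001]
ft_force: [0.9, 0.1, 0.2]
grip_width: 0.0508
grasp_force: 0.0
scene [288.3, 161.0] 0.53 [ 0.482  -0.0225  0.205 ]
top [353.7, 241.5] 0.49 [ 0.4842 -0.0282  0.205 ]
[ 0.4838 -0.0252  0.2065] gate 0.25152730120311156
```

View pics/top9.png

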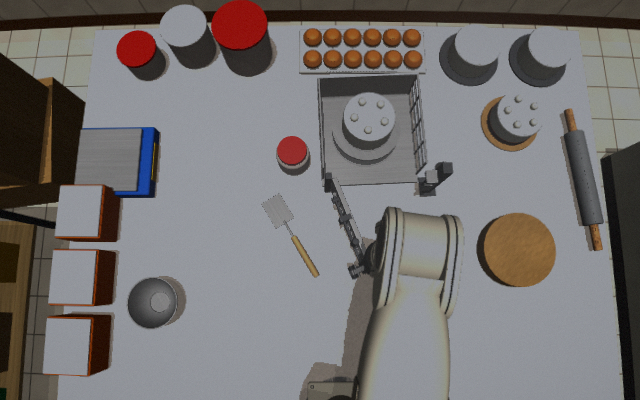

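The top view shows the gate standing open, from the hinge at (328, 178) to its free end at (355, 268). That is about 1.2 rad. The jar and spatula are unmoved and the gripper is clear, so I hand in.

```bash
python3 -c "
from workcell import bot
print(bot.job_done())"
```

```text
the job is handed in; nothing more can be done
None
```

I handed the job in, but the hand-in returned no verdict. The gate stands open about 1.2 rad (roughly 70°), the bar is back down level, the gripper is clear, and the jar and spatula are where they were; the nozzle was not re-checked at the end. The rubber stop was felt at only about 4 N.

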